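Clamp a burr in the collet chuck

TASK

Take the burr with the straight cylindrical head from the wooden stand and set its shank in the collet of the bolted-down chuck, fully home on the bottom. Then turn the knurled nut clockwise until the collet grips the shank firmly, by feel: stop as soon as it is tight and do not overtighten it. Leave the other two burrs standing in their stand.

Things in the scene. Friction and masses are not known exactly. Their poses are not given: they have to be found in the camera images.
- burr_cylinder: the burr to clamp: loose steel rotary burr 60 mm long, upright in the wooden stand. Plain round shank of 10 mm diameter for the lower 38 mm, its foot rounded over the last 4 mm; above it a straight-sided, flat-topped cylindrical head, 14 mm in diameter, 40 to 60 mm above the foot. 0.07 to 0.13 kg. Origin at the centre of the foot (the shank's lower end), z along the burr toward the head
- burr_cylinder_tip (a point): centre of the foot of that burr's shank (same point as its origin)
- burr_ball: another burr of the same length and shank, with a ball-shaped head of 19 mm; leave it in the stand. Origin at the centre of its foot
- burr_cone: another burr of the same length and shank, with a pointed conical head, 17 mm at its base; leave it in the stand. Origin at the centre of its foot
- burr_stand: fixed wooden block 130 x 46 mm, 34 mm high, with a row of three holes 42 mm apart along its x axis, 12 mm wide and 26 mm deep, so that each burr's foot stands 8 mm above the table and its head clear above the block; which burr is in which hole varies. Origin at the centre of its underside, x along the row
- chuck: fixed upright collet chuck: a 90 mm square dark flange, 10 mm thick, with four screw heads (16.5 mm high) near its corners; a round column, 38 mm in diameter; on it a dark, round, knurled clamping nut; in the nut's centre the collet of four bright jaws. Origin at the centre of the flange's underside, z up
- collet_mouth (a point): on the chuck's axis, level with the tops of the jaws, 62 mm above the table. The opening between the jaws is square, 34 mm deep and at the start 11.5 to 17.5 mm wide, a little more at the top. Each jaw closes by 2.5 mm per radian of the nut; 0.35 to 1.45 rad of turn brings them to the shank (how far they are closed at the start varies and is not given)
- collet_stop (a point): on the chuck's axis, on the solid bottom of the collet, 28 mm above the table, where the shank's foot must rest; the burr's top is then 88 mm above the table, 28 mm above the nut
- nut_middle (a point): on the chuck's axis at half the height of the nut (does not turn with it), 48 mm above the table. Nut 44 mm in diameter, 24 mm high; turned clockwise seen from above it closes the jaws. It has 0.25 N m of friction and stays where it is left. Once the jaws bear on the shank the torque rises by 0.9 N m per radian: tight when 0.15 to 0.28 N m above free turning, overtight at 0.35

How it is judged (in metres and radians):
On the way, in this order (a step that is already met when the one before it is completed fails the run):
1. the burr's shank stands on the stop in the collet (z of burr_cylinder_tip in the frame of collet_stop between -0.003 and 0.003 m and horizontal distance between burr_cylinder_tip and collet_stop below 0.005 m), for 0.2 s.
2. the collet grips (all of step 1 and contact force between burr_cylinder and chuck above 50 N), for 0.2 s.
At the end, for the whole second after the job is handed in: the cylindrical burr stands in the collet, its foot within 3 mm of the stop in height and 5 mm to the side, in line with the chuck within 0.06 rad, at rest and gripped by the jaws with over 50 N in all; the ball and cone burrs still stand in their holes (within 10 mm of where they started, upright) (all of step 2 and angle between the z axis of burr_cylinder and the z axis of chuck, either way round below 0.06 rad and linear speed of burr_cylinder below 0.01 m/s and angle between each of burr_ball, burr_cone's own z axis and vertical below 0.3 rad and height (world z) of each of burr_ball, burr_cone below 0.014 m and distance of each of burr_ball, burr_cone from where it was at the start of the episode below 0.01 m); the robot touches nothing.
It fails at once if the burr is rammed or the collet overtightened (contact force between burr_cylinder and chuck above 140 N).
It fails at once if another burr is taken out of the stand (height (world z) of any of burr_ball, burr_cone above 0.03 m).
It also fails if it takes over 64 s, if anything falls off the work surface, if the arm or the gripper's body presses on something with over 40 N, if the wrist force passes 120 N, or if a joint passes its speed limit or range.

ROBOT

A 6-joint arm with a two-finger parallel gripper is mounted at the origin on a cart in front of the work surface, level with it; the furniture and walls round the work are solid. World frame = base frame: x ahead of the robot, y to its left, z up, the work surface at z = 0. Lengths are in mm, angles in rad, forces in N, time in s.
With the tool pointing down it reaches from about 275 to 1000 mm from the base axis. Payload 8.4 kg.
Tool frame: the origin (TCP) lies at the very end of the fingers, on their centre line; the grasp point (between the pads) lies 19 mm behind it; z points along the fingers, y is the direction in which the jaws open and shut (so a half turn about z gives the same grasp; the last joint's range is limited). The gripper opens to 85 mm and grips with 20 to 120 N. Pads are 22 mm wide; open, the fingers measure 114 mm over their backs; the gripper's body (76 mm by 85 mm) begins 54 mm behind the grasp point. The pads swing forward as they close: fully open they stand 13 mm farther back than shut.
Start: joints at [-1.258, 0.353, 1.633, -0, 1.155, -0.002], TCP at [193.515, -594.289, 231.281] pointing down, gripper open.
Joint ranges: [-2.63, 2.63], [-0.92, 2.1], [0.06, 2.66], [-1.3, 4.44], [0, 2.69], [-3.02, 3.02]. Speed limits (rad/s): [2.22, 2.22, 2.79, 3.14, 3.14, 3.14].

INTERFACE

Orientations are given as [roll, pitch, yaw] about the fixed x, y, z axes, in that order (R = Rz(yaw) Ry(pitch) Rx(roll)).
In Python, from rig import r, vision gives the robot as it stands.
- The arm moves only by the tool move_arm, never from a script. Its argument "series" is text: rows parted by semicolons, each of 7 numbers parted by spaces: the closure, from -1 (fully open) to 1 (shut), then the shift along the tool's x, y, z in units of 40 mm (1.0 is 40 mm), then the turn, a rotation vector about the tool's x, y, z in degrees. In form: grip tx ty tz ax ay az; .... A call has 1 to 20 rows; each row shifts and turns the pose as measured when the row begins, along the tool's axes as they then stand; what a row does not reach is not made up. A row lasts 1/8 s, in which the tool goes at most 62.5 mm and 10.7 degrees, less where a joint would pass 70% of its speed; a pose out of reach is approached as far as the arm can. A call is refused whole if a number of a shift passes 1 or a number of a turn 10.7, either way. A call with a gripper value outside its range is refused whole. The fingers move at their own pace and stop on an object; "grip_force" is the grip in N (left out, the last holds). Time passes only in rows, so rows that do not move let the fingers close. It gives the time, the measured TCP pose, the force and the opening at its end, in the units of the state.
- r.sense(): the state, without advancing time (a new reading comes with each control period).
- vision.grab_frame(name): name is "scene" or "side" or "wrist"; returns the picture (400x640x3 uint8, red, green, blue); there is no depth.
- vision.camera_params(name): a dict with "fx", "fy", "cx", "cy" (pixels), "position" and "rotation" of the camera in the world. Camera axes: x right, y up, looking along -z (the intrinsics and any distortion apply to the point x, -y, -z); pixel columns grow to the right and rows downward; lengths in mm; the calibration is good to about 2 mm. A picture is of the moment at which its call begins: read the wrist's pose just before it. camera_params takes no time and is no camera call; for the wrist camera it gives the pose at the moment of the call.
- r.sign_off(): hands the job in, once; it reports no verdict.
The state is a dict: "clock": time; "qpos": joint angles; "qvel": joint speeds; "joint_efforts": joint torques, N m; "eef_pos": TCP position; "tcp_rot": TCP orientation; "contact_force": force on the tool from outside, world axes, zero at the start; "wrist_torque": the same for the moment, N m; "opening": opening from 0.0 (shut) to 1.0 (fully open).
Only numpy, scipy, OpenCV 4.12 (cv2) and the standard library are available. Lean on these libraries where they do the work, as an engineer would, in place of code of your own. Each camera call takes 0.05 s, during which the arm holds its last target. There are 200 camera calls.

## Working session

There is one attempt and no reset: what is moved stays moved. The work goes in short steps, Python scripts to look and compute and a tool call to move; the robot and the scene stay as the last step left them, time stands still between calls to the robot, and variables do not carry over. Pictures are saved under pics/ and viewed, about 8 in all and at most 12, crops included, and the job is handed in when it is done.

Besides the shell and the picture viewer there is one more tool, called as name(argument=value, ...), one argument or row to a line, values as JSON. move_arm: Moves the arm, as the interface text tells. Its arguments: {"type":"object","properties":{"series":{"type":"string"},"grip_force":{"type":"number"}},"required":["series"]}

```bash
ls; mkdir -p pics; python3 - <<'E'
from rig import r, vision
import cv2,numpy as np
print(r.sense())
for n in ["scene","side"]:
    im=vision.grab_frame(n); cv2.imwrite(f"pics/{n}0.png",im[:,:,::-1])
    p=vision.camera_params(n); print(n,p)
a=cv2.imread("pics/scene0.png");b=cv2.imread("pics/side0.png")
cv2.imwrite("pics/both0.png",cv2.resize(np.vstack([a,b]),(480,600)))
E
```

```text
pics
{'clock': 0.0, 'qpos': array([-1.25839559e+00,  3.53660668e-01,  1.63415255e+00,  2.63226075e-05,
        1.15518957e+00, -2.38412122e-03]), 'qvel': array([ 0.00058337, -0.00038404,  0.00057363,  0.00181953, -0.0008224 ,
        0.00013407]), 'joint_efforts': array([ 1.60836793e-03, -6.05236030e+01, -3.42068338e+01,  1.32351656e-04,
        9.37714329e-03, -1.44750021e-05]), 'eef_pos': array([ 193.37585651, -593.82282842,  230.54598159]), 'tcp_rot': array([-3.14018259e+00, -2.74286373e-05,  3.14774189e-01]), 'contact_force': array([0.71344157, 0.05177235, 0.20923326]), 'wrist_torque': array([ 0.03871145, -0.0281849 ,  0.02480278]), 'opening': 0.9976082267793485}
scene {'fx': 485.4724689372542, 'fy': 485.4724689372542, 'cx': 320.75374283310697, 'cy': 205.29015780322948, 'position': array([ 86.22464652, 342.2832324 , 471.25706042]), 'rotation': array([ 1.08755518,  0.00873733, -2.53729063])}
side {'fx': 434.28331955435493, 'fy': 434.28331955435493, 'cx': 322.74310052621837, 'cy': 199.4601882050071, 'position': array([  444.21386484, -1020.48645475,   440.50012964]), 'rotation': array([ 1.1091421 ,  0.00399864, -0.10089539])}
```

View pics/scene0.png

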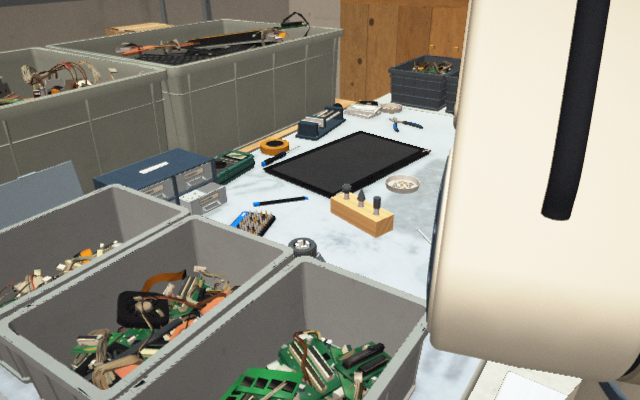

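View pics/side0.png

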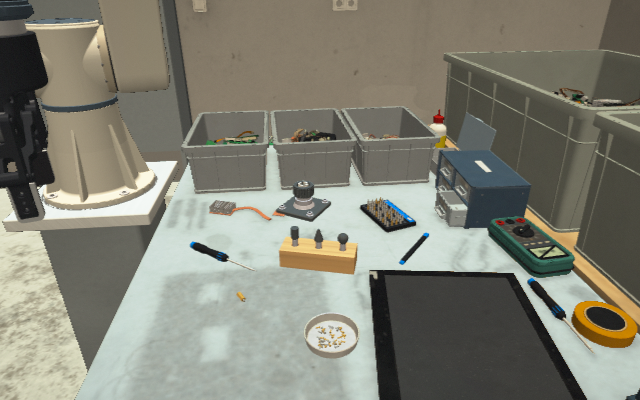

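The side view shows the stand with the cylinder at about (295,229), the cone at (319,231) and the ball at (342,238); the chuck's nut top is near (304,184). In the scene view the cylinder is near (376,197) and the ball near (347,186).

```bash
cat > h.py <<'E'
import numpy as np, cv2
from scipy.spatial.transform import Rotation as R
from rig import r, vision
def ray(p,u,v):
    d=R.from_euler('xyz',p['rotation']).apply([(u-p['cx'])/p['fx'],-(v-p['cy'])/p['fy'],-1.])
    return np.array(p['position']),d
def onz(p,u,v,z):
    o,d=ray(p,u,v); return o+d*(z-o[2])/d[2]
def proj(p,X):
    c=R.from_euler('xyz',p['rotation']).inv().apply(np.array(X)-p['position'])
    return p['cx']+p['fx']*c[0]/-c[2], p['cy']-p['fy']*c[1]/-c[2]
E
python3 - <<'E'
from h import *
s=vision.camera_params("side");c=vision.camera_params("scene");w=vision.camera_params("wrist")
for n,u,v,z in [("cyl",295,229,68),("cone",319,231,68),("ball",342,235,68),("nut",304,184,60)]: print(n,onz(s,u,v,z).round())
for n,u,v,z in [("cyl",376,197,68),("ball",347,185,68),("nut",303,241,60)]: print(n,onz(c,u,v,z).round())
print(w, r.sense()['eef_pos'],r.sense()['tcp_rot'])
E
```

```text
cyl [ 460. -382.   68.]
cone [ 500. -393.   68.]
ball [ 537. -410.   68.]
nut [ 488. -182.   60.]
cyl [ 460. -372.   68.]
ball [ 532. -386.   68.]
nut [ 488. -184.   60.]
{'fx': 306.8506343192108, 'fy': 306.8506343192108, 'cx': 320.70046573755417, 'cy': 199.4895653946744, 'position': array([ 258.85706977, -572.13259667,  372.42210475]), 'rotation': array([-2.76098953e-01,  1.77379333e-04, -1.25708388e+00])} [ 193.38638119 -593.84960206  230.60852291] [-3.14027242e+00 -1.84894833e-06  3.14801075e-01]
```

move_arm(
  series="-1 0.8 -0.31 0.05 0 0 0;-1 0.8 -0.31 0.05 0 0 0;-1 0.8 -0.31 0.05 0 0 0;-1 0.8 -0.31 0.05 0 0 0;-1 0.8 -0.31 0.05 0 0 0;-1 0.8 -0.31 0.05 0 0 0;-1 0.8 -0.31 0.05 0 0 0;-1 0.8 -0.31 0.05 0 0 0;-1 0 0 0 0 0 10.6;-1 0 0 0 0 0 10.6;-1 0 0 0 0 0 10.6;-1 0 0 0 0 0 0",
)

```text
clock: 1.6
eef_pos: [411.2, -412.1, 209.7]
tcp_rot: [-3.136, 0.007, -0.253]
contact_force: [-0.5, 0.3, 0.3]
opening: 1.003
```

```bash
cat >> h.py <<'E'
def go(X,yaw=None,s=None):
    s=s or r.sense(); M=R.from_euler('xyz',s['tcp_rot']); d=M.inv().apply(np.array(X)-s['eef_pos'])/40
    out=[d.round(3)]
    if yaw is not None: out.append(np.degrees((M.inv()*R.from_euler('xyz',[np.pi,0,yaw])).as_rotvec()).round(2))
    return out
def snap(n,f):
    p=vision.camera_params(n); im=vision.grab_frame(n)[:,:,::-1].copy(); cv2.imwrite(f"pics/{f}.png",im); return p,im
E
python3 - <<'E'
from h import *
s=r.sense(); print(s['clock'],s['eef_pos'],s['tcp_rot'],s['qpos'])
p,im=snap("wrist","w1"); np.save("w1.npy",p,allow_pickle=True)
E
```

```text
1.6 [ 411.22936856 -412.13647041  209.70940248] [-3.13561924  0.00692281 -0.25267119] [-0.79001112  0.31341721  1.7419645   0.00178645  1.09521626  1.03265199]
```

View pics/w1.png

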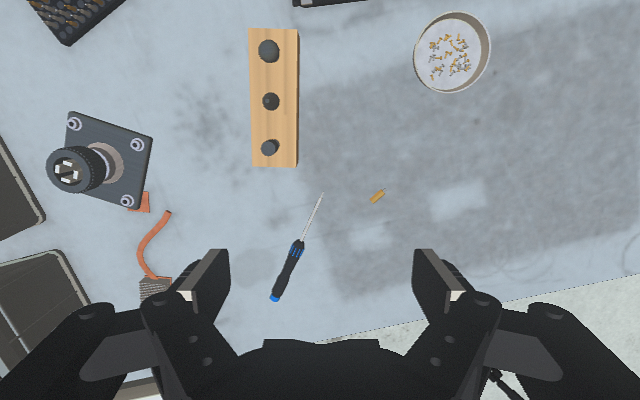

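The wrist view shows the cylinder burr at about (270,147), cone (271,101), ball (268,50), the stand corners at (249,29), (299,29), (252,167) and (297,167), and the jaws at about (67,172).

```bash
python3 - <<'E'
from h import *
p=np.load("w1.npy",allow_pickle=True).item()
im=cv2.imread("pics/w1.png"); hsv=cv2.cvtColor(im,cv2.COLOR_BGR2HSV)
m=cv2.inRange(hsv,(8,60,90),(28,255,255)); m[180:]=0; m[:,:230]=0; m[:,320:]=0
cs,_=cv2.findContours(m,0,2); c=max(cs,key=cv2.contourArea); bx=cv2.boxPoints(cv2.minAreaRect(c)); print(bx.round())
P=[onz(p,u,v,34).round(1) for u,v in bx]; print(P)
for n,u,v,z in [("cyl",270,147,68),("cone",271,101,64),("ball",268,50,60),("jaws",67,172,62)]: print(n,onz(p,u,v,z).round(1))
cv2.imwrite("pics/w1c.png",np.hstack([cv2.resize(im[100:220,20:170],None,fx=3,fy=3,interpolation=2),cv2.resize(im[100:220,225:315],None,fx=3,fy=3,interpolation=2)]))
E
```

```text
[[248.  28.]
 [299.  28.]
 [299. 167.]
 [248. 167.]]
[array([ 566.9, -381.6,   34. ]), array([ 555. , -427.4,   34. ]), array([ 429.8, -392.2,   34. ]), array([ 443.1, -340.6,   34. ])]
cyl [ 459.5 -375.6   68. ]
cone [ 497.9 -387.7   64. ]
ball [ 539.1 -397.    60. ]
jaws [ 485.2 -178.6   62. ]
```

View pics/w1c.png

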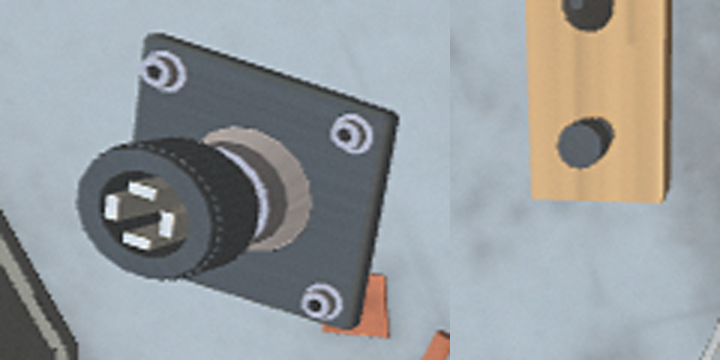

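The crop shows the cylinder's top centre at (268.3,148.3) in the full picture, and the centre of the four jaws at (66.7,171). Next I go above the burr.

```bash
python3 - <<'E'
from h import *
print(go([458.5,-374.5,100],-0.27))
E
```

```text
[array([ 0.931, -1.189,  2.743]), array([-0.34,  0.4 ,  1.13])]
```

move_arm(
  series="-1 0.31 -0.4 0.4 0 0 0;-1 0.31 -0.4 0.4 0 0 0;-1 0.31 -0.4 0.4 0 0 0;-1 0 0 0.5 0 0 0;-1 0 0 0.5 0 0 0;-1 0 0 0.5 -0.3 0.4 1.1;-1 0 0 0 0 0 0",
)

```text
clock: 2.52
eef_pos: [464.1, -365.9, 91.7]
tcp_rot: [-3.138, 0.004, -0.256]
contact_force: [-0.2, 0.1, 0.7]
opening: 0.999
```

```bash
python3 - <<'E'
from h import *
s=r.sense(); print(s['clock'],s['eef_pos'],s['tcp_rot'])
p,im=snap("wrist","w2"); np.save("w2.npy",p,allow_pickle=True)
print("predicted head top at",proj(p,[458.5,-374.5,68]),"TCP axis at z68",proj(p,[*s['eef_pos'][:2],68]))
E
```

```text
2.525 [ 464.09683149 -365.93392956   91.73895015] [-3.13825072  0.00395703 -0.25608507]
predicted head top at (np.float64(338.1227976294451), np.float64(240.88106254018203)) TCP axis at z68 (np.float64(321.4692451504185), np.float64(235.7120288395301))
```

View pics/w2.png

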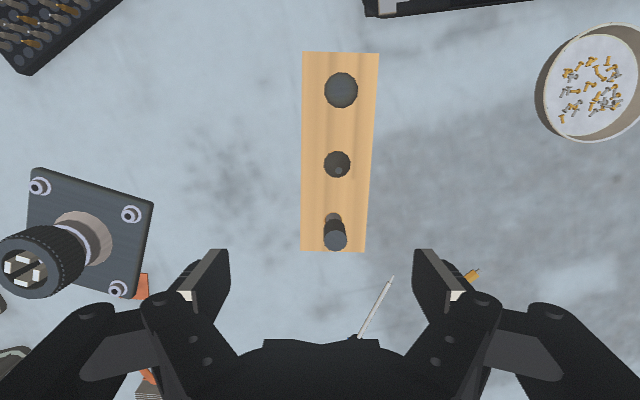

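The head's top is at about (336,240), against a predicted (338,241), so the estimate holds.

```bash
python3 - <<'E'
from h import *
p=np.load("w2.npy",allow_pickle=True).item(); a=onz(p,336,239.5,68); b=onz(p,341,90,60); print(a,b,np.arctan2(*(b-a)[1::-1]))
print("jaws",onz(p,24,269,62))
print(go([a[0],a[1],47],-0.27))
E
```

```text
[ 459.65769075 -373.51303402   68.        ] [ 539.08334531 -396.35807799   60.        ] -0.2800680670896666
jaws [ 487.00319467 -180.44661368   62.        ]
[array([-0.075,  0.205,  1.143]), array([-0.16,  0.14,  0.8 ])]
```

move_arm(
  series="-1 -0.07 0.2 0 -0.15 0.1 0.8;-1 0 0 0 0 0 0;-1 0 0 0.25 0 0 0;-1 0 0 0.25 0 0 0;-1 0 0 0.25 0 0 0;-1 0 0 0.2 0 0 0;-1 0 0 0 0 0 0",
)

```text
clock: 3.45
eef_pos: [460.9, -374.6, 53.6]
tcp_rot: [3.141, -0.002, -0.27]
contact_force: [0.8, 0.7, -0.5]
opening: 0.997
```

```bash
python3 - <<'E'
from h import *
s=r.sense();print(s['eef_pos'],s['tcp_rot'],go([459.4,-373.7,47],-0.27))
E
```

```text
[ 460.89552563 -374.60170131   53.55935212] [ 3.14067883e+00 -1.61434803e-03 -2.69952870e-01] [array([-0.042, -0.012,  0.164]), array([ 0.05, -0.09,  0.  ])]
```

move_arm(
  series="-1 -0.04 0 0.16 0 0 0;-1 0 0 0 0 0 0;1 0 0 0 0 0 0;1 0 0 0 0 0 0;1 0 0 0 0 0 0;1 0 0 0 0 0 0;1 0 0 0 0 0 0;1 0 0 0 0 0 0;1 0 0 0 0 0 0",
  grip_force=40,
)

```text
clock: 4.58
eef_pos: [459.9, -374.4, 47.7]
tcp_rot: [3.14, -0.003, -0.27]
contact_force: [-0.0, 0.3, 0.9]
opening: 0.141
```

move_arm(
  series="1 0 0 0 0 0 0;1 0 0 0 0 0 0",
)

```text
clock: 4.82
eef_pos: [459.8, -374.4, 47.7]
tcp_rot: [3.14, -0.003, -0.27]
contact_force: [0.3, 0.3, 0.2]
opening: 0.143
```

move_arm(
  series="1 0 0 -0.25 0 0 0;1 0 0 -0.4 0 0 0;1 0 0 -0.4 0 0 0;1 0 0 -0.4 0 0 0;1 0 0 -0.4 0 0 0;1 0 0 -0.3 0 0 0;1 0 0 0 0 0 0",
)

```text
clock: 5.7
eef_pos: [460.2, -374.9, 141.6]
tcp_rot: [3.139, -0.006, -0.27]
contact_force: [-0.8, 0.4, -1.1]
opening: 0.138
```

```bash
python3 - <<'E'
from h import *
s=r.sense();print(s['eef_pos'],s['tcp_rot'],s['contact_force'],s['opening'],go([487,-180.5,125]))
p,im=snap("wrist","w3"); p,im2=snap("side","s3")
cv2.imwrite("pics/c3.png",np.hstack([cv2.resize(im[100:300,200:440],None,fx=1.6,fy=1.6),cv2.resize(im2[150:290,240:400],None,fx=2.3,fy=2.285)[:320]]))
E
```

```text
[ 460.22702112 -374.89540379  141.5674722 ] [ 3.13887087 -0.00564965 -0.26986575] [-0.78442946  0.40666841 -1.06252791] 0.13808022717214774 [array([-0.653, -4.864,  0.397])]
```

View pics/c3.png

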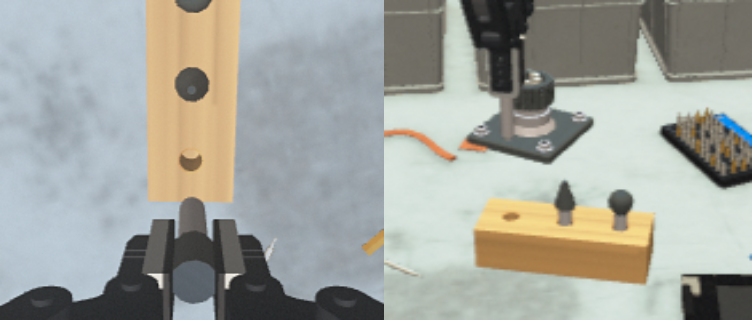

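The burr is held upright with its hole empty, and the other two still stand in theirs.

move_arm(
  series="1 -0.03 -0.24 0 0 0 0;1 -0.065 -0.48 0 0 0 0;1 -0.065 -0.48 0 0 0 0;1 -0.065 -0.48 0 0 0 0;1 -0.065 -0.48 0 0 0 0;1 -0.065 -0.48 0 0 0 0;1 -0.065 -0.48 0 0 0 0;1 -0.065 -0.48 0 0 0 0;1 -0.065 -0.48 0 0 0 0;1 -0.05 -0.3 0 0 0 0;1 0 0 0 0 0 0;1 0 0 0 0 0 0",
)

```text
clock: 7.3
eef_pos: [483.9, -184.4, 138.3]
tcp_rot: [3.141, -0.001, -0.268]
contact_force: [-0.1, 0.1, -0.9]
opening: 0.137
```

```bash
python3 - <<'E'
from h import *
s=r.sense();print(s['clock'],s['eef_pos'],s['tcp_rot'],s['opening'],go([487,-180.5,125],-0.27))
p,im=snap("wrist","w4"); np.save("w4.npy",p,allow_pickle=True)
print(proj(p,[487,-180.5,62]))
p,im2=snap("side","s4")
cv2.imwrite("pics/c4.png",np.hstack([cv2.resize(im[130:330,220:420],None,fx=2,fy=2),cv2.resize(im2[120:240,240:360],(400,400))]))
E
```

```text
7.3 [ 483.92630818 -184.40413773  138.34636086] [ 3.14124699e+00 -9.64075307e-04 -2.67690198e-01] 0.13684418241749824 [array([ 0.048, -0.115,  0.334]), array([ 0.02, -0.06,  0.13])]
(np.float64(314.9154882681268), np.float64(206.2176299011187))
```

View pics/c4.png

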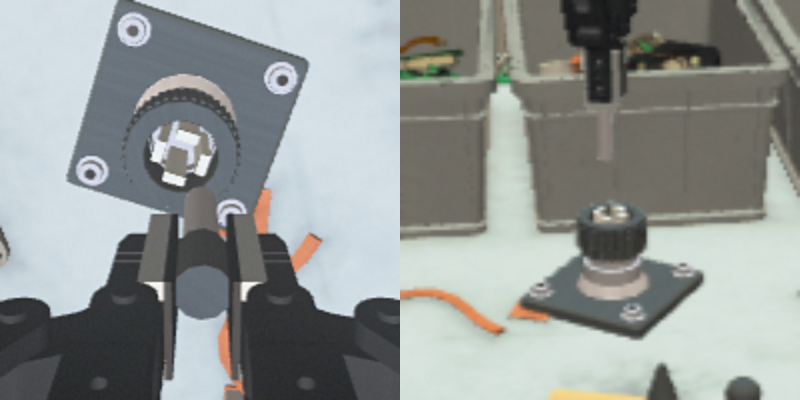

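The jaws' centre is near the full-picture point (310,207), against a predicted (315,206). The side view shows the burr hanging straight above the chuck. I take one zoom of the jaws.

```bash
python3 - <<'E'
from h import *
p=np.load("w4.npy",allow_pickle=True).item(); im=cv2.imread("pics/w4.png")
s=r.sense()
print("foot",proj(p,[*s['eef_pos'][:2],s['eef_pos'][2]-39.7]))
z=cv2.resize(im[160:240,270:350],None,fx=7,fy=7,interpolation=2); cv2.imwrite("pics/c5.png",z)
for u,v in [(310,207),(310.3,206)]: print(onz(p,u,v,62))
E
```

```text
foot (np.float64(321.5714204947262), np.float64(226.12520606072454))
[ 487.38671168 -176.81035412   62.        ]
[ 488.07505962 -177.23887206   62.        ]
```

View pics/c5.png

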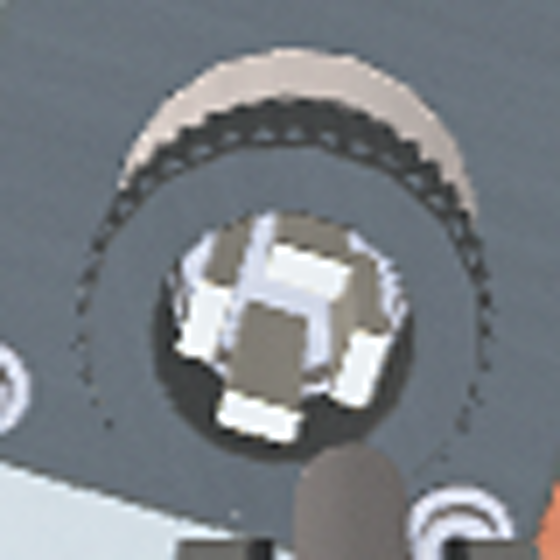

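```bash
python3 - <<'E'
from h import *
p=np.load("w4.npy",allow_pickle=True).item(); s=r.sense(); e=s['eef_pos']
J=onz(p,310.4,209.3,62); 
f0=onz(p,321.57,226.13,e[2]-39.7); f1=onz(p,320,229,e[2]-39.7)
print(J,f1-f0, go([*J[:2],120]), "with foot corr", go([*(J-(f1-f0))[:2],120]))
E
```

```text
[ 485.58257248 -176.60507535   62.        ] [-1.59864198  1.46802773  0.        ] [array([-0.012, -0.205,  0.458])] with foot corr [array([ 0.036, -0.18 ,  0.458])]
```

move_arm(
  series="1 0.02 -0.17 0 0 0 0;1 0 0 0.25 0 0 0;1 0 0 0.25 0 0 0;1 0 0 0.15 0 0 0;1 0 0 0 0 0 0;1 0 0 0 0 0 0",
)

```text
clock: 8.15
eef_pos: [486.0, -178.8, 109.6]
tcp_rot: [3.141, 0.0, -0.27]
contact_force: [-0.5, -0.7, -0.8]
opening: 0.134
```

```bash
python3 - <<'E'
from h import *
s=r.sense();print(s['clock'],s['eef_pos'],s['tcp_rot'])
p,a=snap("wrist","w6"); np.save("w6.npy",p,allow_pickle=True)
ps,b=snap("side","s6"); pc,c=snap("scene","c6")
e=s['eef_pos']
for q in (p,ps,pc): print(proj(q,[e[0],e[1],e[2]-39.7]),proj(q,[e[0],e[1],62]))
Z=lambda i,u,v,w: cv2.resize(i[v:v+w,u:u+w],(260*1,260) if w<50 else (260,260),interpolation=2)
cv2.imwrite("pics/c6x.png",np.hstack([cv2.resize(a[170:240,285:355],(390,390),interpolation=2),np.vstack([cv2.resize(b[145:205,274:334],(390,390),interpolation=2)]) ]))
E
```

```text
8.15 [ 486.02251869 -178.75885901  109.62416974] [ 3.14133953e+00  4.72437915e-04 -2.69942169e-01]
(np.float64(321.223379834302), np.float64(226.03056705555682)) (np.float64(321.1899036448017), np.float64(221.727103162591))
(np.float64(303.02870246692146), np.float64(179.14995891706184)) (np.float64(303.1190768836043), np.float64(182.56860433239555))
(np.float64(302.132754114782), np.float64(237.45297225324154)) (np.float64(302.2652537018424), np.float64(241.71686780650575))
```

View pics/c6x.png

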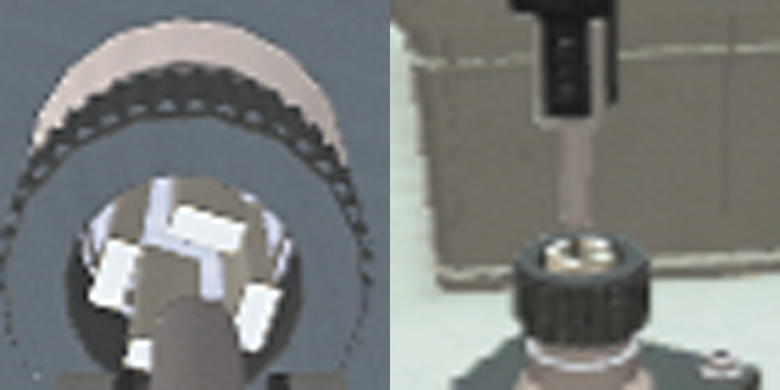

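The jaws' centre is at (318.4,223) and the shank axis is at about (320.4,224.7) at that height. The side view agrees that the burr must move about 1–2 mm toward +x.

move_arm(
  series="1 0.03 -0.03 0 0 0 0;1 0 0 0 0 0 0;1 0 0 0.1 0 0 0;1 0 0 0.1 0 0 0;1 0 0 0.1 0 0 0;1 0 0 0 0 0 0",
)

```text
clock: 9.05
eef_pos: [487.9, -177.9, 97.4]
tcp_rot: [3.141, -0.001, -0.27]
contact_force: [0.5, -0.7, -1.9]
opening: 0.138
```

move_arm(
  series="1 0 0 0.1 0 0 0;1 0 0 0.1 0 0 0;1 0 0 0 0 0 0",
)

```text
clock: 9.43
eef_pos: [488.0, -177.9, 88.7]
tcp_rot: [3.141, -0.001, -0.27]
contact_force: [-0.2, -0.6, -1.3]
opening: 0.138
```

Foot about 13 mm inside with no side force. I continue.

move_arm(
  series="1 0 0 0.1 0 0 0;1 0 0 0.1 0 0 0;1 0 0 0.1 0 0 0;1 0 0 0 0 0 0",
)

```text
clock: 9.93
eef_pos: [487.8, -177.9, 75.8]
tcp_rot: [3.141, -0.0, -0.27]
contact_force: [0.3, -0.1, -0.2]
opening: 0.14
```

move_arm(
  series="1 0 0 0.08 0 0 0;1 0 0 0.06 0 0 0;1 0 0 0 0 0 0",
)

```text
clock: 10.3
eef_pos: [487.9, -177.9, 69.9]
tcp_rot: [3.141, -0.0, -0.27]
contact_force: [-0.8, -0.4, -0.8]
opening: 0.138
```

move_arm(
  series="1 0 0 0.025 0 0 0;1 0 0 0 0 0 0",
)

```text
clock: 10.55
eef_pos: [487.9, -177.9, 68.9]
tcp_rot: [3.141, -0.0, -0.27]
contact_force: [0.0, 0.2, -1.2]
opening: 0.138
```

move_arm(
  series="1 0 0 0.025 0 0 0;1 0 0 0 0 0 0",
)

```text
clock: 10.8
eef_pos: [487.8, -177.9, 67.9]
tcp_rot: [3.141, -0.0, -0.27]
contact_force: [0.3, -0.6, -0.5]
opening: 0.138
```

move_arm(
  series="1 0 0 0.02 0 0 0;1 0 0 0 0 0 0",
)

```text
clock: 11.05
eef_pos: [488.2, -178.0, 67.6]
tcp_rot: [3.141, -0.001, -0.27]
contact_force: [-0.3, -0.3, 1.0]
opening: 0.139
```

move_arm(
  series="1 0 0 0.02 0 0 0;1 0 0 0 0 0 0",
)

```text
clock: 11.3
eef_pos: [488.4, -178.1, 67.6]
tcp_rot: [3.141, -0.001, -0.27]
contact_force: [-1.5, 1.0, 1.9]
opening: 0.139
```

move_arm(
  series="0.6 0 0 0 0 0 0;-1 0 0 0 0 0 0;-1 0 0 0 0 0 0;-1 0 0 0 0 0 0;-1 0 0 0 0 0 0;-1 0 0 0 0 0 0;-1 0 0 0 0 0 0",
)

```text
clock: 12.18
eef_pos: [488.9, -178.3, 67.3]
tcp_rot: [3.141, -0.003, -0.27]
contact_force: [0.4, -0.2, -0.1]
opening: 1.003
```

```bash
python3 - <<'E'
from h import *
s=r.sense();print(s['clock'],s['eef_pos'],s['tcp_rot'],s['qpos'],s['opening'])
p,a=snap("wrist","w7"); ps,b=snap("side","s7")
B=onz(ps,310,184,0); print("bin foot",B)
o,d=ray(ps,310,143); print("rim height", (o+d*(B[1]-o[1])/d[1]))
cv2.imwrite("pics/c7.png",np.hstack([cv2.resize(a[150:300,240:390],(390,390),interpolation=2),cv2.resize(b[115:235,244:364],(390,390),interpolation=2)]))
print(go([487.7,-177.7,33],0.5))
E
```

```text
12.175 [ 488.93377844 -178.2953834    67.34840997] [ 3.14112432e+00 -2.64331841e-03 -2.69876424e-01] [-3.52394592e-01  4.14363869e-01  1.98552504e+00 -3.69471111e-04
  7.39030851e-01  1.48855153e+00] 1.002779278477161
bin foot [ 5.09141651e+02 -5.12776616e+01  5.68434189e-14]
rim height [510.94614232 -51.27766158 105.45510977]
[array([-0.036, -0.007,  0.859]), array([  0.08,  -0.13, -44.11])]
```

View pics/c7.png

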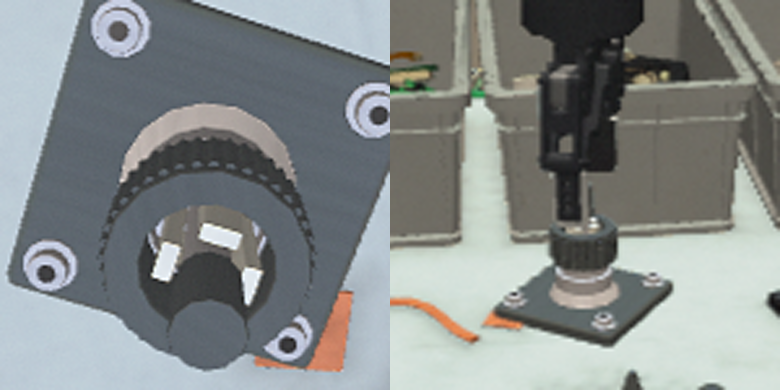

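The burr stands in the collet with its head above the nut. The bin wall is 126 mm away and its rim is 105 mm high, so there is room to turn. Next I turn back and go down over the nut.

move_arm(
  series="-1 -0.03 0 0 0 0 0;-1 0 0 0 0 0 -10.6;-1 0 0 0 0 0 -10.6;-1 0 0 0 0 0 -10.6;-1 0 0 0 0 0 -10.6;-1 0 0 0 0 0 0;-1 0 0 0.2 0 0 0;-1 0 0 0.25 0 0 0;-1 0 0 0.25 0 0 0;-1 0 0 0.1 0 0 0;-1 0 0 0 0 0 0",
)

```text
clock: 13.65
eef_pos: [486.7, -177.6, 32.3]
tcp_rot: [3.141, -0.0, 0.474]
contact_force: [0.7, 0.3, 0.9]
opening: 0.996
```

```bash
python3 - <<'E'
from h import *
print(go([487.7,-177.7,30]), r.sense()['qpos'],r.sense()['wrist_torque'])
E
```

```text
[array([0.022, 0.013, 0.056])] [-3.52697733e-01  4.72465973e-01  2.00350588e+00 -3.87316261e-04
  6.64709560e-01  7.44786630e-01] [-0.02561908 -0.0003496  -0.03130094]
```

move_arm(
  series="-1 0.02 0.01 0.05 0 0 0;-1 0 0 0 0 0 0;1 0 0 0 0 0 0;1 0 0 0 0 0 0;1 0 0 0 0 0 0;1 0 0 0 0 0 0;1 0 0 0 0 0 0",
  grip_force=60,
)

```text
clock: 14.52
eef_pos: [487.0, -175.9, 31.3]
tcp_rot: [-3.14, -0.0, 0.472]
contact_force: [0.5, -0.5, -3.9]
opening: 0.498
```

```bash
python3 - <<'E'
from h import *
s=r.sense();print(s['contact_force'],s['wrist_torque'],s['opening'],s['tcp_rot'],s['qvel'])
E
```

```text
[ 0.46971128 -0.50243623 -3.88871732] [0.21446491 0.07394282 0.01948753] 0.49758297702209253 [-3.13954410e+00 -4.54385598e-04  4.72325805e-01] [ 0.00261524 -0.00014824 -0.00121766  0.00017976 -0.00122904 -0.00011728]
```

move_arm(
  series="1 0 0 0 0 0 5;1 0 0 0 0 0 5;1 0 0 0 0 0 5",
)

```text
clock: 14.9
eef_pos: [487.2, -176.3, 31.3]
tcp_rot: [-3.14, 0.0, 0.204]
contact_force: [0.2, 0.3, -0.0]
opening: 0.504
```

```bash
cat > t.py <<'E'
from h import *
s=r.sense();print(s['clock'],s['contact_force'].round(2),s['wrist_torque'].round(3),s['opening'].round(3),s['eef_pos'].round(1),s['tcp_rot'].round(3),s['qpos'][5].round(3))
E
python3 t.py
```

```text
Traceback (most recent call last):
  File "t.py", line 2, in <module>
    s=r.sense();print(s['clock'],s['contact_force'].round(2),s['wrist_torque'].round(3),s['opening'].round(3),s['eef_pos'].round(1),s['tcp_rot'].round(3),s['qpos'][5].round(3))
                                                                                        ^^^^^^^^^^^^^^^^^^
AttributeError: 'float' object has no attribute 'round'
```

```bash
sed -i "s/s\['opening'\].round(3)/round(s['opening'],3)/" t.py; python3 t.py
```

```text
14.9 [ 0.2   0.32 -0.  ] [0.404 0.055 0.341] 0.504 [ 487.2 -176.3   31.3] [-3.14   0.     0.204] 1.014
```

move_arm(
  series="1 0 0 0 0 0 3;1 0 0 0 0 0 3",
)

```text
clock: 15.15
eef_pos: [487.2, -176.4, 31.3]
tcp_rot: [-3.14, 0.0, 0.096]
contact_force: [0.4, -0.1, 0.1]
opening: 0.502
```

```bash
python3 t.py
```

```text
15.15 [ 0.41 -0.1   0.1 ] [0.545 0.024 0.299] 0.502 [ 487.2 -176.4   31.3] [-3.14   0.     0.096] 1.122
```

move_arm(
  series="1 0 0 0 0 0 3;1 0 0 0 0 0 3",
)

```text
clock: 15.4
eef_pos: [487.2, -176.6, 31.3]
tcp_rot: [-3.14, 0.001, -0.012]
contact_force: [0.4, -0.2, -0.0]
opening: 0.498
```

```bash
python3 t.py
```

```text
15.4 [ 0.37 -0.17 -0.04] [ 0.494 -0.002  0.257] 0.498 [ 487.2 -176.6   31.3] [-3.14e+00  1.00e-03 -1.20e-02] 1.23
```

move_arm(
  series="1 0 0 0 0 0 3;1 0 0 0 0 0 3",
)

```text
clock: 15.65
eef_pos: [487.2, -176.7, 31.3]
tcp_rot: [-3.14, 0.001, -0.119]
contact_force: [0.5, -0.2, 0.3]
opening: 0.5
```

```bash
python3 t.py
```

```text
15.65 [ 0.55 -0.21  0.3 ] [ 0.566 -0.109  0.345] 0.5 [ 487.2 -176.7   31.3] [-3.14e+00  1.00e-03 -1.19e-01] 1.337
```

move_arm(
  series="1 0 0 0 0 0 2;1 0 0 0 0 0 2",
)

```text
clock: 15.9
eef_pos: [487.2, -176.9, 31.3]
tcp_rot: [-3.14, 0.001, -0.192]
contact_force: [0.2, -0.2, -0.2]
opening: 0.5
```

```bash
python3 t.py
```

```text
15.9 [ 0.17 -0.17 -0.23] [ 0.528 -0.037  0.392] 0.5 [ 487.2 -176.9   31.3] [-3.14e+00  1.00e-03 -1.92e-01] 1.409
```

move_arm(
  series="1 0 0 0 0 0 2;1 0 0 0 0 0 2",
)

```text
clock: 16.15
eef_pos: [487.1, -177.0, 31.3]
tcp_rot: [-3.141, 0.001, -0.265]
contact_force: [0.0, -0.9, 0.1]
opening: 0.5
```

```bash
python3 t.py
```

```text
16.15 [ 0.03 -0.93  0.12] [ 0.426 -0.129  0.443] 0.5 [ 487.1 -177.    31.3] [-3.141e+00  1.000e-03 -2.650e-01] 1.483
```

move_arm(
  series="1 0 0 0 0 0 1.5",
)

```text
clock: 16.27
eef_pos: [487.1, -177.0, 31.3]
tcp_rot: [-3.141, 0.001, -0.293]
contact_force: [0.4, 0.2, 0.7]
opening: 0.503
```

```bash
python3 t.py
```

```text
16.275 [0.36 0.16 0.74] [ 0.404 -0.141  0.46 ] 0.503 [ 487.1 -177.    31.3] [-3.141e+00  1.000e-03 -2.930e-01] 1.511
```

move_arm(
  series="1 0 0 0 0 0 0",
)

```text
clock: 16.4
eef_pos: [487.2, -177.0, 31.3]
tcp_rot: [-3.141, 0.001, -0.294]
contact_force: [-0.5, -0.0, -0.6]
opening: 0.502
```

```bash
python3 t.py
```

```text
16.4 [-0.52 -0.04 -0.58] [ 0.414 -0.112  0.088] 0.502 [ 487.2 -177.    31.3] [-3.141e+00  1.000e-03 -2.940e-01] 1.512
```

Torque has risen in step with the angle since about yaw −0.07, and the excess is now about 0.20 N m. I add a last 1° and then release.

move_arm(
  series="1 0 0 0 0 0 2;1 0 0 0 0 0 0",
)

```text
clock: 16.65
eef_pos: [487.1, -177.0, 31.3]
tcp_rot: [-3.141, 0.001, -0.332]
contact_force: [-1.3, -1.1, 0.1]
opening: 0.504
```

```bash
python3 t.py
```

```text
16.65 [-1.27 -1.05  0.1 ] [ 0.415 -0.113 -0.007] 0.504 [ 487.1 -177.    31.3] [-3.141e+00  1.000e-03 -3.320e-01] 1.549
```

move_arm(
  series="0 0 0 0 0 0 0;-1 0 0 0 0 0 0;-1 0 0 0 0 0 0;-1 0 0 0 0 0 0;-1 0 0 0 0 0 0;-1 0 0 0 0 0 0",
)

```text
clock: 17.4
eef_pos: [487.5, -177.1, 31.4]
tcp_rot: [-3.141, 0.0, -0.332]
contact_force: [-0.1, -0.5, 0.3]
opening: 1.003
```

```bash
python3 t.py
```

```text
17.4 [-0.09 -0.5   0.27] [ 0.001 -0.066 -0.013] 1.003 [ 487.5 -177.1   31.4] [-3.141  0.    -0.332] 1.55
```

move_arm(
  series="-1 0 0 -0.3 0 0 0;-1 0 0 -0.5 0 0 0;-1 0 0 -0.5 0 0 0;-1 0 0 -0.5 0 0 0;-1 0 0 -0.5 0 0 0;-1 0 0 -0.5 0 0 0;-1 0 0 0 0 0 0;-1 0 0 0 0 0 0",
)

```text
clock: 18.4
eef_pos: [487.7, -177.3, 151.3]
tcp_rot: [-3.141, -0.002, -0.332]
contact_force: [0.4, -1.4, -0.9]
opening: 1.0
```

```bash
python3 t.py; python3 - <<'E'
from h import *
p,a=snap("wrist","w8"); ps,b=snap("side","s8")
T=[487.7,-177.7]
print("wrist: expected top",proj(p,[*T,88]),"side: top",proj(ps,[*T,88]),"mouth",proj(ps,[*T,62]))
cv2.imwrite("pics/c8.png",np.hstack([cv2.resize(a[140:290,240:390],(390,390),interpolation=2),cv2.resize(b[145:275,255:385],(390,390),interpolation=2)]))
E
```

```text
18.4 [ 0.39 -1.45 -0.9 ] [ 0.013  0.    -0.019] 1.0 [ 487.7 -177.3  151.3] [-3.141e+00 -2.000e-03 -3.320e-01] 1.55
wrist: expected top (np.float64(321.7033574034411), np.float64(214.10148204733534)) side: top (np.float64(303.587942837509), np.float64(171.02425515973854)) mouth (np.float64(303.87710527990026), np.float64(182.32983349296111))
```

View pics/c8.png

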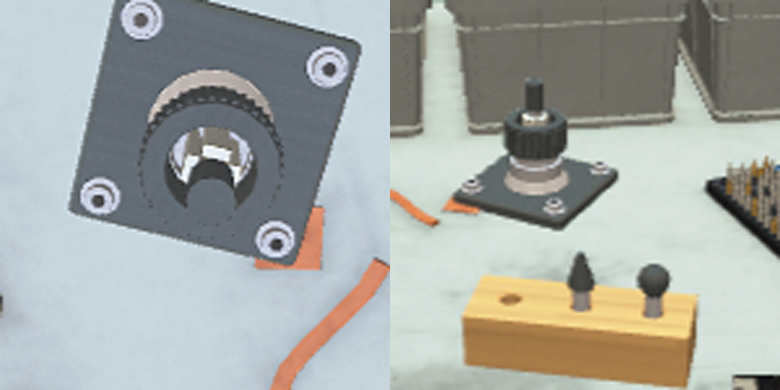

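The side view shows the burr upright in the collet, its top at about (303,171.7) against a predicted (303.6,171.0), which fits being fully home. The jaws are closed round the shank, and the ball and cone still stand in their holes.

```bash
python3 -c "
from rig import r; print(r.sign_off())"
```

```text
the job is handed in; nothing more can be done
None
```

I set the cylindrical burr in the collet, down on the bottom, and turned the nut clockwise by about 0.80 rad until it was tight. I then released the nut, raised the arm clear and handed the job in. It took about 18.5 s of robot time, and the hand-in gives no verdict.

**Seating:** the descent stopped with the tool at the predicted height (67.6 mm), with only about 2 N of force. In the last side picture the burr's top lies within a pixel of where a fully seated burr should be, and it looks upright.

**Tightness:** torque rose steadily over the last 0.26 rad or so. The last moving reading was 0.46 N m, about 0.20 above free turning. A final turn of about 0.04 rad was meant to be about 1°, but I wrote 2°. It should put the excess at about 0.23 N m, inside the 0.15–0.28 window.
- **Uncertainty:** the free-turning readings scattered by about 0.04 N m (0.26 to 0.34), so the 0.23 is uncertain by about that much.
- **No check after the last turn:** the readings after it were taken with the arm still, where the torque drops off, so they don't confirm it. The grip force on the burr can't be measured directly.

**Other checks:** the ball and cone burrs still stand in the stand, and the gripper is open and touching nothing. The only disagreement was between position estimates of the chuck, which differed by up to about 5 mm between views. I corrected this from close-up pictures before inserting the burr.

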